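# Switch on the loaded tube warmer through its guarded switch

## Task

Two tube warmers stand on the table; switch on the one that holds the sample tubes. With the back of a finger under its lip, lift the red switch guard about half-way up or more, push the toggle beneath fully over to the back while the guard is still held up, then draw the hand away so that the guard drops shut by itself. Do not grip anything or press on the outside of the guard, and leave the tubes, the empty warmer and the loose things on the table as they are.

Things in the scene. Friction and masses are not known exactly. Their poses are not given: they have to be found in the camera images.
- warmer: The warmer to switch on: white, 150 (x) x 110 (y) mm, fixed, yaw within 0.3 rad, the left or right one of the two; holds three tubes (tops at z = 109 mm). Origin: centre of its underside, on the table; x from its front edge (x = -75, robot side) to its back. Front: deck 40 mm high with the switch on y = 0. Back (x = 16 to 72): aluminium well block 55 mm high, wells at x = 44, y = -33, 0, 33.
- guard (a joint): Angle of that warmer's see-through red switch guard, rad: 0 = shut, 1.15 = stop. Hinge axis along the warmer's y. About 45 g; its weight and a weak spring (about 0.7 N at the lip) close it from any angle once it is let go. Raised by a fingertip that comes in from the front below the lip (tool leaning, fingers pointing forward and down), then goes up and forward.
- guard_hinge (a point): Middle of the guard's hinge axis: x = 0, y = 0, z = 72 mm in the warmer's frame. Hinge posts at y = +-31 mm, 6 mm wide, top at z = 78 mm. Guard shut: 52 mm wide, roof 79 to 84 mm high from x = +5 to -24; cheeks (inner gap 46 mm) hang down to z = 66 on both sides there. Front and underside are open.
- guard_lip (a point): Axis middle of a free-turning roller (8 mm thick, 39 mm wide) along the front edge of the guard's lip; moves with the guard. Shut: x = -38, y = 0, z = 86 mm in the warmer's frame; open space from there down to the deck (z = 40). The lip slopes down and back from it to the roof. The tops of lip and roof carry a 2 mm outer skin, not to be pressed or pinched.
- toggle (a joint): Angle of the toggle under the red guard, rad: 0 = off (leans 0.3 rad forward, to the warmer's -x), 0.6 = fully on (leans 0.3 rad back, to +x). It stays where it is left; friction 0.02 N m, about 1 N at its tip.
- toggle_tip (a point): Tip of the black toggle paddle (6 mm thick, 13 mm wide, 22 mm from pivot to tip). Pivot at x = -12, y = 0, z = 50 mm in the warmer's frame; white stripes on its +y and -y flanks; off: tip at x = -18.5, z = 71; on: tip at x = -5.5, z = 71.
- empty_warmer: The other warmer, alike in all but its empty wells (same size, frame, guard and toggle); fixed. It must stay off and shut.
- empty_guard (a joint): Guard of the empty warmer, rad, 0 = shut.
- empty_toggle (a joint): Toggle of the empty warmer, rad, 0 = off.
- tube_0_mid (a point): Middle of a loose sample tube with red cap (20 mm thick, 94 mm long, upright in a well of the warmer), 47 mm above its lower end.
- tube_1_mid (a point): Middle of a loose sample tube with blue cap (20 mm thick, 94 mm long, upright in a well of the warmer), 47 mm above its lower end.
- tube_2_mid (a point): Middle of a loose sample tube with green cap (20 mm thick, 94 mm long, upright in a well of the warmer), 47 mm above its lower end.
- timer: White digital timer, 60 x 64 x 18 mm, lying between the two warmers. Loose bystander; origin: centre of its underside.
- saline_bottle: Small white bottle with blue cap, 48 mm thick, 104 mm tall, between the two warmers, farther back. Loose bystander; origin: centre of its underside.
- tip_carton: Small white and green folding box, 46 x 85 x 60 mm, to the right of the right-hand warmer. Loose bystander; origin: centre of its underside.
- marker: Black marker pen, 15 x 138 x 12 mm, lying at the left. Loose bystander; origin: centre of its underside.
- scissors: Scissors with black handles, 67 x 162 x 10 mm, lying at the left. Loose bystander; origin: centre of its underside.

How it is judged:
On the way, in this order (a step that is already met when the one before it is completed fails the run):
1. the red guard of the loaded warmer is lifted past 0.55 rad with the toggle still off (under 0.25 rad) (value of joint guard above 0.55 rad and value of joint toggle below 0.25 rad), for 0.1 s.
2. the toggle is pushed over to on (past 0.48 rad) while the guard is still up (over 0.12 rad) (value of joint toggle above 0.48 rad and value of joint guard above 0.12 rad), for 0.1 s.
At the end, for the whole second after the job is handed in: The loaded warmer's toggle is on (past 0.48 of 0.6 rad) and its guard has dropped shut (under 0.06 rad); the empty warmer is still off (under 0.15 rad) and shut (under 0.06 rad); tubes within 10 mm and loose things within 20 mm of where they were (value of joint toggle above 0.48 rad and value of joint each of guard, empty_guard below 0.06 rad and value of joint empty_toggle below 0.15 rad and distance of each of tube_0_mid, tube_1_mid, tube_2_mid from where it was at the start of the episode below 0.01 m and distance of each of timer, saline_bottle, tip_carton, marker, scissors from where it was at the start of the episode below 0.02 m); the robot touches nothing.
It fails at once if the outside of the red guard is pressed or pinched (over 3 N) (contact force between the fingers and guard_c6 above 3 N or contact force between the fingers and guard_c7 above 3 N).
It fails at once if the toggle is pinched between the fingers (both flanks over 1 N) (contact force between the fingers and toggle_c2 above 1 N and contact force between the fingers and toggle_c3 above 1 N).
It fails at once if a tube is pulled up or pushed about in its well (over 10 mm) (distance of any of tube_0_mid, tube_1_mid, tube_2_mid from where it was at the start of the episode above 0.01 m).
It fails at once if the empty warmer's guard is lifted (over 0.15 rad) or its toggle moved (over 0.15 rad) (value of joint any of empty_guard, empty_toggle above 0.15 rad).
It fails at once if a loose thing on the table is moved by more than 20 mm (distance of any of timer, saline_bottle, tip_carton, marker, scissors from where it was at the start of the episode above 0.02 m).
It also fails if it takes over 40 s, if anything falls off the work surface, if the arm or the gripper's body presses on something with over 40 N, if the wrist force passes 120 N, or if a joint passes its speed limit or range.

## Robot

A 6-joint arm with a two-finger parallel gripper is mounted at the origin on a cart in front of the work surface, level with it; the furniture and walls round the work are solid. World frame = base frame: x ahead of the robot, y to its left, z up, the work surface at z = 0. Lengths are in m, angles in rad, forces in N, time in s.
With the tool pointing down it reaches from about 0.25 to 0.725 m from the base axis. Payload 9.7 kg.
Tool frame: the origin (TCP) lies at the very end of the fingers, on their centre line; the grasp point (between the pads) lies 19 mm behind it; x points along the fingers, y is the direction in which the jaws open and shut, and the axes are right-handed (so a half turn about x gives the same grasp; the last joint's range is limited). The gripper opens to 85 mm and grips with 20 to 120 N. Pads are 22 mm wide; open, the fingers measure 114 mm over their backs; the gripper's body (76 mm by 85 mm) begins 54 mm behind the grasp point. The pads swing forward as they close: fully open they stand 13 mm farther back than shut.
Start: joints at [1.225, 0.087, 0.176, 1.66, 0, 1.571], TCP at [0.186, 0.517, 0.231] pointing down, gripper open.
Joint ranges: [-3.13, 3.13], [-0.85, 1.81], [-1.15, 1.24], [-2.2, 2.28], [-1.44, 1.52], [-3.14, 3.14]. Speed limits (rad/s): [2.22, 2.22, 2.57, 3.14, 3.14, 3.14].

## Interface

Orientations are given as [roll, pitch, yaw] about the fixed x, y, z axes, in that order (R = Rz(yaw) Ry(pitch) Rx(roll)).
In Python, from bench import * gives the robot as it stands.
- The arm moves only by the tool move_arm, never from a script. Its argument "motion" is one flat list of numbers, 7 for each row, row after row: the turn, a rotation vector about the tool's x, y, z in units of 5 degrees (1.0 is 5 degrees), then the shift along the tool's x, y, z in units of 60 mm (1.0 is 60 mm), then the gripper's target within -1 to 1 (fully open at 1, half-way at 0, shut at -1). A call has 1 to 12 rows; each row is the pose to reach, as a shift and turn from the pose commanded when the call began, along the tool's axes at that moment; what a row does not reach only later rows make up. A row lasts 1/8 s, in which the tool goes at most 62.5 mm and 10.7 degrees, less where a joint would pass 70% of its speed; a pose out of reach is approached as far as the arm can. A call with a gripper value outside its range is refused whole. The fingers move at their own pace and stop on an object; "grip_force" is the grip in N (left out, the last holds). Time passes only in rows, so rows that repeat a pose let the fingers close. It gives the time, the measured TCP pose, the force and the opening at its end, in the units of the state.
- read_state(): the state, without advancing time (a new reading comes with each control period).
- get_image(name): name is "scene" or "top"; returns a dict with "pixels" (480x640x3 uint8, blue, green, red), "fx", "fy", "cx", "cy" (pixels), "rvec" (rotation vector, rad) and "tvec" (3), from world to camera coordinates, as OpenCV has them. Camera axes: x right, y down, z forward; pixel columns grow to the right and rows downward; lengths in m; the calibration is good to about 2 mm. A picture is of the moment at which its call begins. There is no depth.
- hand_in(): hands the job in, once; it reports no verdict.
The state is a dict: "clock": time; "joint_pos": joint angles; "qd": joint speeds; "tau": joint torques, N m; "tool_pos": TCP position; "eef_rot": TCP orientation; "force": force on the tool from outside, world axes, zero at the start; "ft_torque": the same for the moment, N m; "gripper_width": finger opening in m.
Only numpy, scipy, OpenCV 4.12 (cv2) and the standard library are available. Lean on these libraries where they do the work, as an engineer would, in place of code of your own. Each camera call takes 0.05 s, during which the arm holds its last target. There are 200 camera calls.

## Working session

There is one attempt and no reset: what is moved stays moved. The work goes in short steps, Python scripts to look and compute and a tool call to move; the robot and the scene stay as the last step left them, time stands still between calls to the robot, and variables do not carry over. Pictures are saved under pics/ and viewed, about 8 in all and at most 12, crops included, and the job is handed in when it is done.

Besides the shell and the picture viewer there is one more tool, called after ">>>" by a JSON object that holds its "fn" and its "kwargs". move_arm: Moves the arm, as the interface text tells. Its arguments: {"type":"object","properties":{"motion":{"type":"array","items":{"type":"number"}},"grip_force":{"type":"number"}},"required":["motion"]}

```bash
ls; mkdir -p pics; python3 - <<'E'
from bench import *
import cv2
for n in("scene","top"):
    d=get_image(n); cv2.imwrite(f"pics/{n}0.png",d["pixels"]); print(n,d["fx"],d["fy"],d["cx"],d["cy"],d["rvec"],d["tvec"])
print(read_state())
E
```

```text
pics
scene 447.77847375807687 447.77847375807687 314.56450340050435 240.29828851747902 [ 1.99593855 -0.61961133  0.34271359] [-0.42689494  0.2166783   0.83541237]
top 505.6500196294929 505.6500196294929 325.86388231793165 243.72039517351405 [ 2.1488468 -2.1629542  0.1051411] [0.02444498 0.52042701 1.16840928]
{'clock': 0.1, 'joint_pos': array([1.22502330e+00, 8.74328350e-02, 1.75206740e-01, 1.65978915e+00,
       1.86266949e-05, 1.57081391e+00]), 'qd': array([-0.00014818, -0.00042781,  0.00179414, -0.00218661, -0.00194022,
        0.00039988]), 'tau': array([ 1.14401464e-04, -5.21560407e+01,  4.65654981e+01,  1.59911485e-02,
       -5.87884438e-05,  8.02456725e-06]), 'tool_pos': array([0.18633501, 0.51725997, 0.23063529]), 'eef_rot': array([-1.58605893,  1.56957727, -1.93184956]), 'force': array([-0.468354  ,  0.03945108,  0.4315256 ]), 'ft_torque': array([ 0.01437796,  0.0127972 , -0.00902021]), 'gripper_width': 0.08549407255245513}
```

View pics/scene0.png

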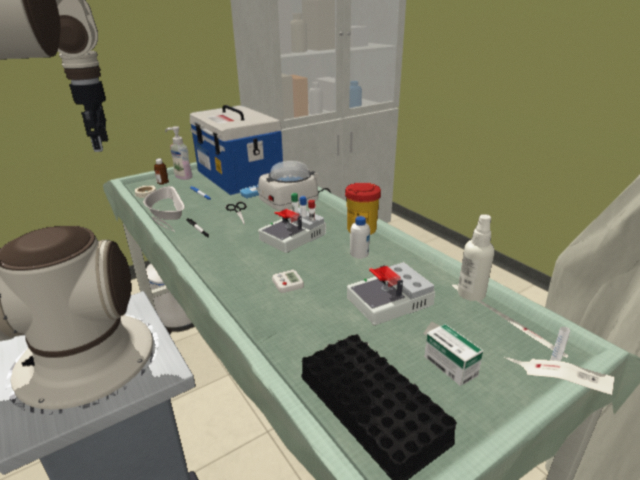

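View pics/top0.png

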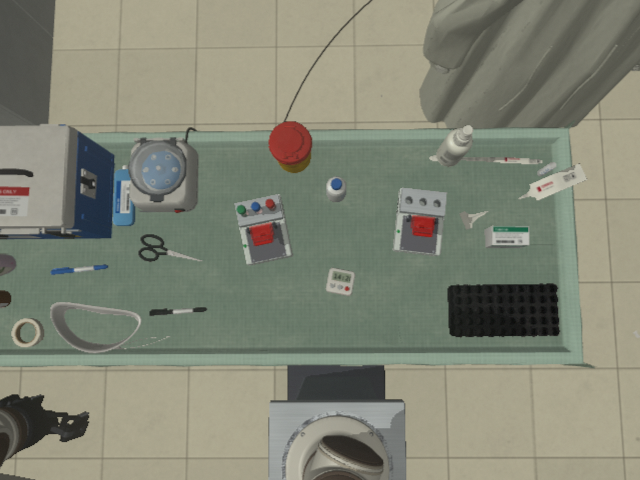

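The loaded warmer is the left one: caps at top-view pixels (241,210), (256,207) and (270,204), red guard at (262,234). The empty one's guard is at (424,225). I'll measure next.

```bash
cat > h.py <<'E'
from bench import *
import cv2,numpy as np
from scipy.spatial.transform import Rotation as R
class Cam:
    def __init__(s,n):
        d=get_image(n); s.img=d["pixels"]; s.K=np.array([[d["fx"],0,d["cx"]],[0,d["fy"],d["cy"]],[0,0,1]])
        s.r=np.array(d["rvec"],float); s.t=np.array(d["tvec"],float); s.Rm=cv2.Rodrigues(s.r)[0]; s.P=s.K@np.c_[s.Rm,s.t]
    def plane(s,uv,z):
        c=-s.Rm.T@s.t; d=s.Rm.T@np.linalg.inv(s.K)@np.array([uv[0],uv[1],1.]); return c+d*(z-c[2])/d[2]
    def proj(s,p): return cv2.projectPoints(np.atleast_2d(np.array(p,float)),s.r,s.t,s.K,None)[0][:,0]
def tri(a,ua,b,ub):
    X=cv2.triangulatePoints(a.P,b.P,np.array(ua,float).reshape(2,1),np.array(ub,float).reshape(2,1)); return (X[:3]/X[3]).ravel()
def blobs(img,lo,hi,box,amin=8):
    x0,y0,x1,y1=box; hsv=cv2.cvtColor(img[y0:y1,x0:x1],cv2.COLOR_BGR2HSV)
    hsv[...,0]=(hsv[...,0].astype(int)+90)%180 if lo[0]<0 else hsv[...,0]
    if lo[0]<0: lo=(lo[0]+90,*lo[1:]);hi=(hi[0]+90,*hi[1:])
    m=cv2.inRange(hsv,lo,hi); n,_,st,c=cv2.connectedComponentsWithStats(m)
    return [(np.round(c[i]+[x0,y0],1),st[i,4],st[i,:4]+[x0,y0,0,0]) for i in range(1,n) if st[i,4]>=amin]
E
python3 - <<'E'
from h import *
T=Cam("top");S=Cam("scene")
for n,lo,hi in(("red",(-8,150,90),(8,255,255)),("blue",(100,100,60),(125,255,255)),("green",(50,90,40),(88,255,255))):
    print(n,"T",blobs(T.img,lo,hi,(228,188,298,268)),"S",blobs(S.img,lo,hi,(250,188,335,252)))
# deck: grey-ish / white masks in top
a=cv2.resize(T.img[185:275,220:305],None,fx=7,fy=6.6,interpolation=cv2.INTER_CUBIC)
b=cv2.resize(S.img[185:255,250:335],None,fx=7,fy=7,interpolation=cv2.INTER_CUBIC)
cv2.imwrite("pics/a1.png",a);cv2.imwrite("pics/b1.png",b)
E
```

```text
red T [(array([269.3, 203. ]), np.int32(43), array([266, 200,   8,   8])), (array([261.7, 234.4]), np.int32(366), array([251, 224,  22,  22]))] S [(array([311.1, 203.4]), np.int32(37), array([309, 200,   5,   8])), (array([286. , 213.4]), np.int32(115), array([275, 209,  21,   9]))]
blue T [(array([255.2, 206.2]), np.int32(58), array([251, 202,   9,   9]))] S [(array([253.1, 193.4]), np.int32(34), array([250, 191,   8,   6])), (array([302.6, 200.1]), np.int32(47), array([300, 196,   6,   9]))]
green T [(array([241. , 209.4]), np.int32(56), array([237, 206,   9,   8]))] S [(array([294. , 196.8]), np.int32(37), array([292, 193,   5,   8]))]
```

View pics/a1.png

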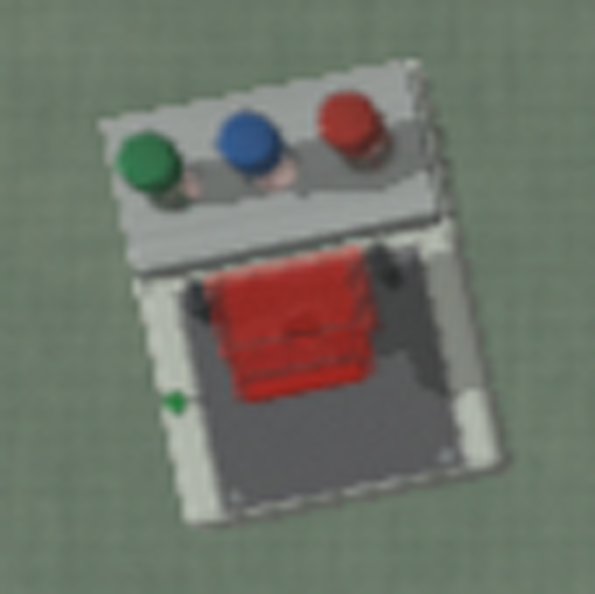

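View pics/b1.png

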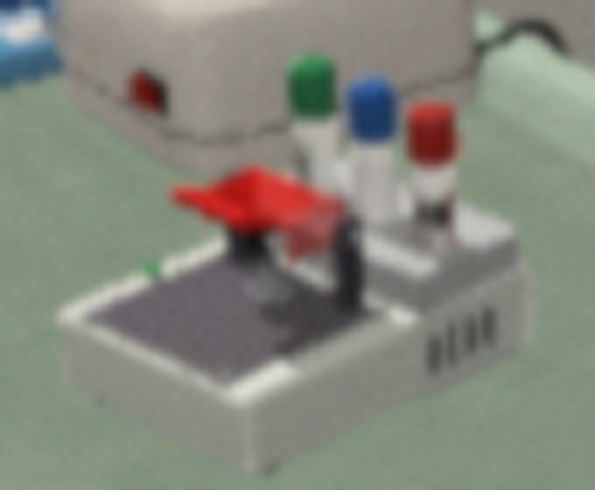

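The crops show the three caps, the guard lip's front edge at (240,400)-(372,375) and the deck corners at (185,523)-(500,462) in a1. In b1 the lip end is at (178,195) and the front-right deck corner at (243,402).

```bash
python3 - <<'E'
from h import *
T=Cam("top");S=Cam("scene")
f=lambda X,Y:((X+.5)/7-.5+220,(Y+.5)/6.6-.5+185)
g=lambda X,Y:((X+.5)/7-.5+250,(Y+.5)/7-.5+185)
caps=[((269.3,203),(311.1,203.4)),((255.2,206.2),(302.6,200.1)),((241,209.4),(294,196.8))]
for a,b in caps: print("cap tri",tri(T,a,S,b).round(4))
top=[f(349,121),f(249,141),f(149,160)]
C=[T.plane(u,.109) for u in top]
for c in C: print("cap z109",c.round(4))
d=C[2]-C[0]; print("yaw caps",np.arctan2(-d[0],d[1]),np.hypot(*d[:2]))
P={}
for n,u,z in(("FL",f(185,523),.04),("FR",f(500,462),.04),("BL",f(103,122),.055),("BR",f(415,62),.055),("lipL",f(240,402),.086),("lipR",f(372,378),.086),("postL",f(197,285),.078),("postR",f(380,254),.078)):
    P[n]=T.plane(u,z); print(n,P[n].round(4))
for a,b in(("FL","FR"),("BL","BR"),("lipL","lipR")):
    d=P[a]-P[b]; print(a,b,"yaw",np.arctan2(-d[0],d[1]),np.hypot(*d[:2]))
print("tri FR",tri(T,f(500,462),S,g(243,400)), "FL",tri(T,f(185,523),S,g(62,316)))
print("tri lipL",tri(T,f(236,398),S,g(178,195)))
def fr(yaw,p,loc): c,s=np.cos(yaw),np.sin(yaw); return p[:2]-np.array([c*loc[0]-s*loc[1],s*loc[0]+c*loc[1]])
for yaw in(.17,.19,.21):
    print(yaw,"org: mid-cap",fr(yaw,C[1],(.044,0)),"front",fr(yaw,(P["FL"]+P["FR"])/2,(-.075,0)),"back",fr(yaw,(P["BL"]+P["BR"])/2,(.072,0)),"lip",fr(yaw,(P["lipL"]+P["lipR"])/2,(-.042,0)))
E
```

```text
cap tri [0.6054 0.1474 0.0993]
cap tri [0.5985 0.179  0.0994]
cap tri [0.5913 0.211  0.0998]
cap z109 [0.6043 0.1455 0.109 ]
cap z109 [0.5977 0.1774 0.109 ]
cap z109 [0.5915 0.2094 0.109 ]
yaw caps 0.19857355963562803 0.06515786596264668
FL [0.4734 0.2084 0.04  ]
FR [0.4944 0.1028 0.04  ]
BL [0.6153 0.2351 0.055 ]
BR [0.6361 0.1304 0.055 ]
lipL [0.5114 0.183  0.086 ]
lipR [0.5193 0.1404 0.086 ]
postL [0.5532 0.1988 0.078 ]
postR [0.5635 0.139  0.078 ]
FL FR yaw 0.1963829817127694 0.10762643653718452
BL BR yaw 0.19587991285622203 0.10670821280637635
lipL lipR yaw 0.18442240227551246 0.043401699515119484
tri FR [0.49371322 0.10327512 0.0390396 ] FL [0.47395115 0.20924204 0.03452293]
tri lipL [0.51356787 0.18437875 0.08403983]
0.17 org: mid-cap [0.5543625  0.16999496] front [0.55780051 0.16827299] back [0.55475248 0.17054373] lip [0.55674593 0.16881829]
0.19 org: mid-cap [0.55452005 0.16912919] front [0.55753197 0.16974873] back [0.55501028 0.16912702] lip [0.55659554 0.1696447 ]
0.21 org: mid-cap [0.55469487 0.16826675] front [0.55723397 0.1712188 ] back [0.55529636 0.16771574] lip [0.55642867 0.17046794]
```

```bash
cat >> h.py <<'E'
O=np.array([.556,.1695,0]); PSI=.196; H=.0145
W=R.from_euler('z',PSI)
def target(cx,cz,alpha,cy=0.,sgn=1,corner=True):
    "pose whose upper finger-back corner (shut) is at warmer (cx,cy,cz) mm"
    a=np.radians(alpha); x=np.array([np.cos(a),0,-np.sin(a)]); n=np.array([np.sin(a),0,np.cos(a)])
    z=np.array([0,sgn*1.,0]); y=np.cross(z,x)
    p=np.array([cx,cy,cz])/1000-(H*n if corner else 0)
    return O+W.apply(p), W*R.from_matrix(np.c_[x,y,z])
def cur():
    s=read_state(); return np.array(s["tool_pos"]),R.from_euler('xyz',s["eef_rot"]),s
def rows(wps,base=None):
    p,r,s=cur()
    if base: p,r=base
    for t in wps:
        P,Q=target(*t[:3],**(t[3] if len(t)>3 else {})); rv=(r.inv()*Q).as_rotvec(degrees=True)/5; tr=r.inv().apply(P-p)/.06
        print(t,np.r_[rv,tr].round(2).tolist())
E
python3 - <<'E'
from h import *
p,r,s=cur(); print(r.as_matrix().round(3))
for sg in(1,-1): rows([(-110,160,65,dict(sgn=sg)),(-110,160,90,dict(sgn=sg))]); print(target(-110,160,65,sgn=sg)[0])
E
```

```text
[[-0.     0.339  0.941]
 [-0.     0.941 -0.339]
 [-1.    -0.    -0.   ]]
(-110, 160, 65, {'sgn': 1}) [-23.75, -5.27, -2.97, 1.29, -4.42, 6.0]
(-110, 160, 90, {'sgn': 1}) [-24.21, -0.01, 0.0, 1.19, -4.44, 5.98]
[0.43521628 0.14551851 0.15387204]
(-110, 160, 65, {'sgn': -1}) [11.6, -2.57, 4.55, 1.29, -4.42, 6.0]
(-110, 160, 90, {'sgn': -1}) [11.79, 0.0, 0.0, 1.19, -4.44, 5.98]
[0.43521628 0.14551851 0.15387204]
```

>>> {"fn": "move_arm", "kwargs": {"motion": [5.8,-1.3,2.3,0.4,-2.2,3.0,-1,5.8,-1.3,2.3,0.4,-2.2,3.0,-1,5.8,-1.3,2.3,0.4,-2.2,3.0,-1,5.8,-1.3,2.3,0.4,-2.2,3.0,-1,11.6,-2.57,4.55,1.0,-4.42,6.0,-1,11.6,-2.57,4.55,1.0,-4.42,6.0,-1,11.6,-2.57,4.55,1.0,-4.42,6.0,-1,11.6,-2.57,4.55,1.29,-4.42,6.0,-1,11.6,-2.57,4.55,1.29,-4.42,6.0,-1,11.6,-2.57,4.55,1.29,-4.42,6.0,-1,11.6,-2.57,4.55,1.29,-4.42,6.0,-1,11.6,-2.57,4.55,1.29,-4.42,6.0,-1]}}

```text
clock: 1.8
tool_pos: [0.4351, 0.1469, 0.1545]
eef_rot: [1.572, 1.134, 0.198]
force: [0.6, -0.6, -0.2]
gripper_width: -0.0002
```

```bash
python3 - <<'E'
from h import *
p,r,s=cur(); P,Q=target(-110,160,65,sgn=-1)
print(s["clock"],p,P,(r.inv()*Q).magnitude(),s["joint_pos"],s["gripper_width"])
S=Cam("scene");T=Cam("top")
c,_=target(-110,160,65,sgn=-1,corner=False); 
for C,n in((S,"s"),(T,"t")):
    k=p+H*r.apply([0,-1,0]); print(n,C.proj([p,p+H*r.apply([0,1,0]),k]).round(1))
cv2.imwrite("pics/c.png",np.vstack([cv2.resize(S.img[150:270,200:360],None,fx=3.7,fy=2.5,interpolation=cv2.INTER_CUBIC)[:, :592],cv2.resize(T.img[185:300,225:385],None,fx=3.7,fy=2.6,interpolation=cv2.INTER_CUBIC)[:,:592]]))
E
```

```text
1.8 [0.43511984 0.14692072 0.15445708] [0.43521628 0.14551851 0.15387204] 0.001791240189259877 [ 0.37069775 -0.60524106 -0.60103821  1.1436743  -0.07265326  1.72802703] -0.0002169748786585026
s [[252.1 199.5]
 [256.2 195.5]
 [248.  203.5]]
t [[265.5 277.8]
 [263.9 271.5]
 [267.  284. ]]
```

View pics/c.png

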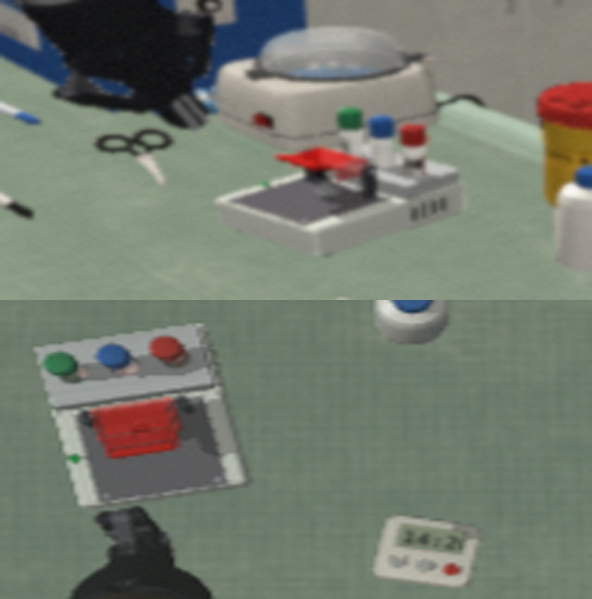

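The fingers are shut, and the tip at scene (251,196) agrees with the kinematics. I'll bring it in under the lip.

```bash
python3 - <<'E'
from h import *
k=dict(sgn=-1)
rows([(x,z,65,k) for x,z in((-80,72),(-55,72),(-42,72),(-34,72),(-33,80),(-31,87),(-28,92),(-24,95),(-20,97),(-16,98))])
E
```

```text
(-80, 72, 65, {'sgn': -1}) [0.01, -0.01, -0.0, 1.54, -0.17, 0.02]
(-55, 72, 65, {'sgn': -1}) [0.01, -0.01, -0.0, 1.72, 0.21, 0.02]
(-42, 72, 65, {'sgn': -1}) [0.01, -0.01, -0.0, 1.81, 0.4, 0.02]
(-34, 72, 65, {'sgn': -1}) [0.01, -0.01, -0.0, 1.87, 0.52, 0.02]
(-33, 80, 65, {'sgn': -1}) [0.01, -0.01, -0.0, 1.75, 0.6, 0.02]
(-31, 87, 65, {'sgn': -1}) [0.01, -0.01, -0.0, 1.66, 0.67, 0.02]
(-28, 92, 65, {'sgn': -1}) [0.01, -0.01, -0.0, 1.61, 0.76, 0.02]
(-24, 95, 65, {'sgn': -1}) [0.01, -0.01, -0.0, 1.59, 0.84, 0.02]
(-20, 97, 65, {'sgn': -1}) [0.01, -0.01, -0.0, 1.59, 0.91, 0.02]
(-16, 98, 65, {'sgn': -1}) [0.01, -0.01, -0.0, 1.6, 0.98, 0.02]
```

>>> {"fn": "move_arm", "kwargs": {"motion": [0,0,0,0.8,-0.1,0.02,-1,0,0,0,1.54,-0.17,0.02,-1,0,0,0,1.54,-0.17,0.02,-1,0,0,0,1.72,0.21,0.02,-1,0,0,0,1.81,0.4,0.02,-1,0,0,0,1.81,0.4,0.02,-1,0,0,0,1.81,0.4,0.02,-1]}}

```text
clock: 2.78
tool_pos: [0.5014, 0.1579, 0.0659]
eef_rot: [1.571, 1.135, 0.196]
force: [-0.2, -0.5, -0.6]
gripper_width: 0.0001
```

```bash
python3 - <<'E'
from h import *
p,r,s=cur(); P,Q=target(-42,72,65,sgn=-1)
print(s["clock"],W.inv().apply(p-O)*1e3,W.inv().apply(P-O)*1e3,s["force"])
S=Cam("scene");T=Cam("top")
a=cv2.resize(S.img[180:250,235:335],None,fx=6,fy=4.3,interpolation=cv2.INTER_CUBIC);b=cv2.resize(T.img[195:270,220:320],None,fx=6,fy=4,interpolation=cv2.INTER_CUBIC)
cv2.imwrite("pics/d.png",np.vstack([a[:,:600],b[:,:600]]))
k=dict(sgn=-1)
rows([(x,z,65,k) for x,z in((-34,72),(-33,80),(-31,87),(-28,92),(-24,95),(-20,97),(-16,98))])
E
```

```text
2.775 [-55.84538395  -0.78166884  65.9401395 ] [-5.51414629e+01 -2.16257362e-14  6.58720352e+01] [-0.23687386 -0.48034356 -0.62701383]
(-34, 72, 65, {'sgn': -1}) [-0.0, -0.0, -0.0, 0.06, 0.13, -0.01]
(-33, 80, 65, {'sgn': -1}) [-0.0, -0.0, -0.0, -0.05, 0.2, -0.01]
(-31, 87, 65, {'sgn': -1}) [-0.0, -0.0, -0.0, -0.14, 0.28, -0.01]
(-28, 92, 65, {'sgn': -1}) [-0.0, -0.0, -0.0, -0.2, 0.36, -0.01]
(-24, 95, 65, {'sgn': -1}) [-0.0, -0.0, -0.0, -0.22, 0.44, -0.01]
(-20, 97, 65, {'sgn': -1}) [-0.0, -0.0, -0.0, -0.22, 0.52, -0.01]
(-16, 98, 65, {'sgn': -1}) [-0.0, -0.0, -0.0, -0.21, 0.59, -0.01]
```

View pics/d.png

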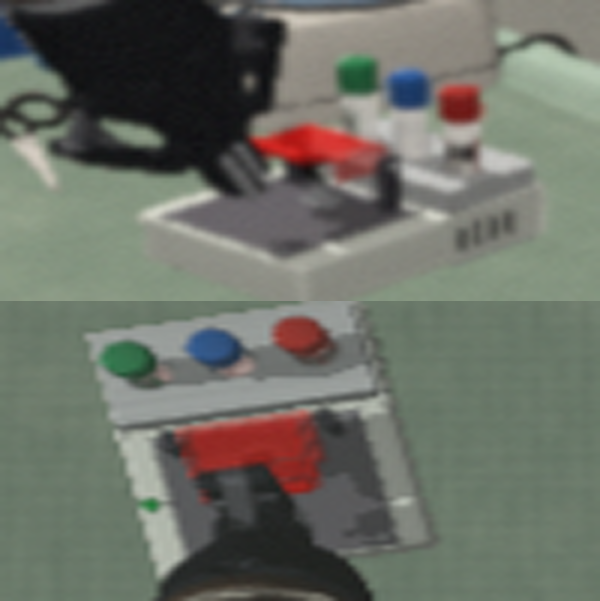

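The scene crop shows a knuckle at about (272,108), standing out from the finger back roughly 20 mm above the lip at (260,143). Before lifting I'll back off and compare the finger profile shut and open.

>>> {"fn": "move_arm", "kwargs": {"motion": [0,0,0,-0.09,-0.19,0.01,-1,0,0,0,-0.5,-0.6,0.01,-1,0,0,0,-1.5,-1.0,0.01,-1,0,0,0,-2.0,-1.0,0.01,-1,0,0,0,-2.0,-1.0,0.01,-1,0,0,0,-2.0,-1.0,0.01,-1]}}

```text
clock: 3.62
tool_pos: [0.3984, 0.1367, 0.1482]
eef_rot: [1.571, 1.135, 0.196]
force: [-0.2, -0.6, -0.5]
gripper_width: -0.0002
```

```bash
python3 - <<'E'
from h import *
np.save("shut.npy",Cam("scene").img); p,r,s=cur(); print(p,r.as_euler('xyz'))
E
```

```text
[0.39838997 0.13665956 0.14768321] [1.57060833 1.135897   0.19556446]
```

>>> {"fn": "move_arm", "kwargs": {"motion": [0,0,0,0,0,0,1,0,0,0,0,0,0,1,0,0,0,0,0,0,1,0,0,0,0,0,0,1,0,0,0,0,0,0,1,0,0,0,0,0,0,1,0,0,0,0,0,0,1,0,0,0,0,0,0,1]}}

```text
clock: 4.68
tool_pos: [0.3989, 0.1369, 0.149]
eef_rot: [1.571, 1.134, 0.196]
force: [-1.7, 0.0, 0.2]
gripper_width: 0.0858
```

```bash
python3 - <<'E'
from h import *
S=Cam("scene"); p,r,s=cur(); print(p,s["gripper_width"],s["clock"])
q=S.proj(p)[0]; print(q)
x0,y0=int(q[0])-65,int(q[1])-62
f=lambda im:cv2.resize(im[y0:y0+90,x0:x0+120],None,fx=6.6,fy=3.3*2,interpolation=cv2.INTER_CUBIC)
def draw(im,half,back):
    # grid along back line: s=0,20,40,60 and n offset
    a=f(im)
    for s_ in(0,20,40,60):
        for n_ in(0,20):
            u=S.proj(p+r.apply([-(back+s_)/1e3,(half+n_)/1e3,0]))[0]; u=((u-[x0,y0]+.5)*6.6).astype(int); cv2.circle(a,tuple(int(v) for v in u),3,(0,255,255) if n_==0 else (255,0,255),-1)
    return cv2.convertScaleAbs(a,alpha=1.6,beta=20)
a=draw(np.load("shut.npy"),14.5,0);b=draw(S.img,57,13)
cv2.imwrite("pics/e.png",cv2.resize(np.vstack([a[40:540],b[40:540]]),None,fx=.6*1.0,fy=.6))
E
```

```text
[0.398841   0.13688348 0.14902035] 0.08525749657146715 4.725
[240.45935907 206.62349193]
```

View pics/e.png

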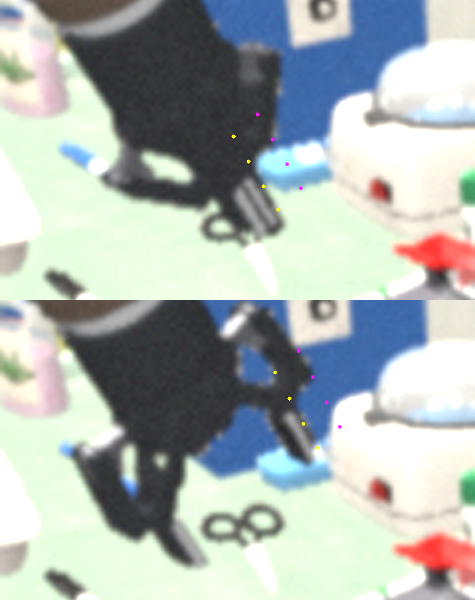

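The knuckle stands out about 15 to 20 mm from roughly 28 mm behind the tip, both shut and open. That can work: a flatter lean of about 50° lets the roller ride up over it, since the knuckle lifts the guard further. I'll shut the fingers and re-lean.

```bash
python3 - <<'E'
from h import *
k=dict(sgn=-1)
rows([(x,z,50,k) for x,z in((-90,100),(-70,71),(-48,71))])
E
```

```text
(-90, 100, 50, {'sgn': -1}) [-0.0, -0.0, 3.0, 1.3, 0.49, -0.02]
(-70, 71, 50, {'sgn': -1}) [-0.0, -0.0, 3.0, 1.88, 0.58, -0.02]
(-48, 71, 50, {'sgn': -1}) [-0.0, -0.0, 3.0, 2.03, 0.92, -0.02]
```

>>> {"fn": "move_arm", "kwargs": {"motion": [0,0,1.5,0,0,0,-1,0,0,3,0,0,0,-1,0,0,3,0.3,0.2,0,-1,0,0,3,0.3,0.2,0,-1,0,0,3,0.3,0.2,0,-1,0,0,3,0.3,0.2,0,-1,0,0,3,1.3,0.49,-0.02,-1,0,0,3,1.3,0.49,-0.02,-1,0,0,3,1.88,0.58,-0.02,-1,0,0,3,2.03,0.92,-0.02,-1,0,0,3,2.03,0.92,-0.02,-1]}}

```text
clock: 6.1
tool_pos: [0.4994, 0.1583, 0.0643]
eef_rot: [1.571, 0.871, 0.196]
force: [-1.2, -0.8, 0.1]
gripper_width: 0.0001
```

```bash
python3 - <<'E'
from h import *
p,r,s=cur(); P,Q=target(-48,71,50,sgn=-1)
print(s["clock"],s["joint_pos"].round(3),s["gripper_width"],W.inv().apply(p-O)*1e3,W.inv().apply(P-O)*1e3,s["force"],(r.inv()*Q).magnitude())
k=dict(sgn=-1)
rows([(x,z,50,k) for x,z in((-38,71),(-32,72),(-31,80),(-29,88),(-26,94),(-22,98),(-18,101),(-14,103))])
E
```

```text
6.1 [ 0.366 -0.671 -0.925  0.624 -0.11   1.703] 9.600481051722251e-05 [-5.76537580e+01  8.16390368e-03  6.42594984e+01] [-5.91076444e+01 -1.19769313e-14  6.16795797e+01] [-1.17744139 -0.75805661  0.06011138] 0.0015659330930046093
(-38, 71, 50, {'sgn': -1}) [-0.01, 0.0, -0.02, 0.12, 0.08, 0.0]
(-32, 72, 50, {'sgn': -1}) [-0.01, 0.0, -0.02, 0.18, 0.17, -0.0]
(-31, 80, 50, {'sgn': -1}) [-0.01, 0.0, -0.02, 0.08, 0.27, -0.0]
(-29, 88, 50, {'sgn': -1}) [-0.01, 0.0, -0.02, 0.0, 0.38, -0.0]
(-26, 94, 50, {'sgn': -1}) [-0.01, 0.0, -0.02, -0.04, 0.48, -0.0]
(-22, 98, 50, {'sgn': -1}) [-0.01, 0.0, -0.02, -0.05, 0.58, -0.0]
(-18, 101, 50, {'sgn': -1}) [-0.01, 0.0, -0.02, -0.04, 0.66, -0.0]
(-14, 103, 50, {'sgn': -1}) [-0.01, 0.0, -0.02, -0.03, 0.73, -0.0]
```

```bash
python3 - <<'E'
from h import *
k=dict(sgn=-1)
rows([(x,z,50,k) for x,z in((-40,70),(-34,71),(-30,76),(-25,84),(-20,91),(-15,95),(-10,98))])
E
```

```text
(-40, 70, 50, {'sgn': -1}) [-0.01, 0.0, -0.02, 0.12, 0.05, 0.0]
(-34, 71, 50, {'sgn': -1}) [-0.01, 0.0, -0.02, 0.17, 0.13, 0.0]
(-30, 76, 50, {'sgn': -1}) [-0.01, 0.0, -0.02, 0.15, 0.24, -0.0]
(-25, 84, 50, {'sgn': -1}) [-0.01, 0.0, -0.02, 0.1, 0.39, -0.0]
(-20, 91, 50, {'sgn': -1}) [-0.01, 0.0, -0.02, 0.06, 0.53, -0.0]
(-15, 95, 50, {'sgn': -1}) [-0.01, 0.0, -0.02, 0.07, 0.63, -0.0]
(-10, 98, 50, {'sgn': -1}) [-0.01, 0.0, -0.02, 0.08, 0.73, -0.0]
```

>>> {"fn": "move_arm", "kwargs": {"motion": [0,0,0,0,0,0,-1,0,0,0,0.1,0.09,0,-1,0,0,0,0.1,0.09,0,-1,0,0,0,0.1,0.09,0,-1]}}

```text
clock: 6.6
tool_pos: [0.5059, 0.1593, 0.0608]
eef_rot: [1.571, 0.873, 0.196]
force: [-0.5, -0.8, -0.6]
gripper_width: -0.0001
```

```bash
python3 - <<'E'
from h import *
p,r,s=cur(); P,Q=target(-40,71,50,sgn=-1)
print(s["clock"],W.inv().apply(p-P)*1e3,s["force"])
k=dict(sgn=-1)
rows([(x,z,50,k) for x,z in((-34,71),(-30,76),(-25,84),(-20,91),(-15,95),(-10,98))])
S=Cam("scene");T=Cam("top")
a=cv2.resize(S.img[180:250,235:335],None,fx=6,fy=4.3,interpolation=cv2.INTER_CUBIC);b=cv2.resize(T.img[195:270,220:320],None,fx=6,fy=4,interpolation=cv2.INTER_CUBIC)
cv2.imwrite("pics/f.png",np.vstack([a[:,:600],b[:,:600]]))
E
```

```text
6.6 [-0.03386543 -0.20598631 -0.85547267] [-0.51857323 -0.82469976 -0.63835598]
(-34, 71, 50, {'sgn': -1}) [-0.0, 0.0, 0.0, 0.05, 0.09, -0.0]
(-30, 76, 50, {'sgn': -1}) [-0.0, 0.0, 0.0, 0.03, 0.19, -0.0]
(-25, 84, 50, {'sgn': -1}) [-0.0, 0.0, 0.0, -0.02, 0.34, -0.0]
(-20, 91, 50, {'sgn': -1}) [-0.0, 0.0, 0.0, -0.05, 0.48, -0.0]
(-15, 95, 50, {'sgn': -1}) [-0.0, 0.0, 0.0, -0.05, 0.59, -0.0]
(-10, 98, 50, {'sgn': -1}) [-0.0, 0.0, 0.0, -0.03, 0.68, -0.0]
```

View pics/f.png

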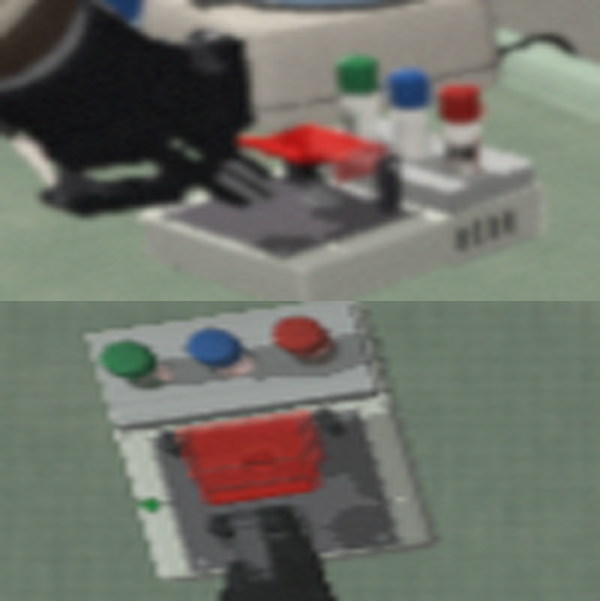

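The fingertip lies just before and below the lip, with the lip front at row ~500 and the tip at ~512 in the top crop. The lateral centring is good. Now I'll lift in small steps.

>>> {"fn": "move_arm", "kwargs": {"motion": [0,0,0,0.05,0.09,0,-1,0,0,0,0.03,0.19,0,-1,0,0,0,0.01,0.26,0,-1,0,0,0,-0.02,0.34,0,-1,0,0,0,-0.04,0.41,0,-1,0,0,0,-0.05,0.48,0,-1,0,0,0,-0.05,0.54,0,-1,0,0,0,-0.05,0.59,0,-1,0,0,0,-0.03,0.68,0,-1,0,0,0,-0.03,0.68,0,-1,0,0,0,-0.03,0.68,0,-1]}}

```text
clock: 8.07
tool_pos: [0.5355, 0.1652, 0.0883]
eef_rot: [1.571, 0.873, 0.196]
force: [-0.9, 0.3, 0.4]
gripper_width: -0.0001
```

```bash
python3 - <<'E'
from h import *
p,r,s=cur(); P,Q=target(-10,98,50,sgn=-1)
print(s["clock"],W.inv().apply(p-P)*1e3,s["force"])
S=Cam("scene");T=Cam("top")
a=cv2.resize(S.img[180:250,235:335],None,fx=6,fy=4.3,interpolation=cv2.INTER_CUBIC);b=cv2.resize(T.img[195:270,220:320],None,fx=6,fy=4,interpolation=cv2.INTER_CUBIC)
cv2.imwrite("pics/g.png",np.vstack([a[:,:600],b[:,:600]]))
E
```

```text
8.075 [ 0.12668561 -0.24409255 -0.42888842] [-0.94835392  0.33703755  0.35613523]
```

View pics/g.png

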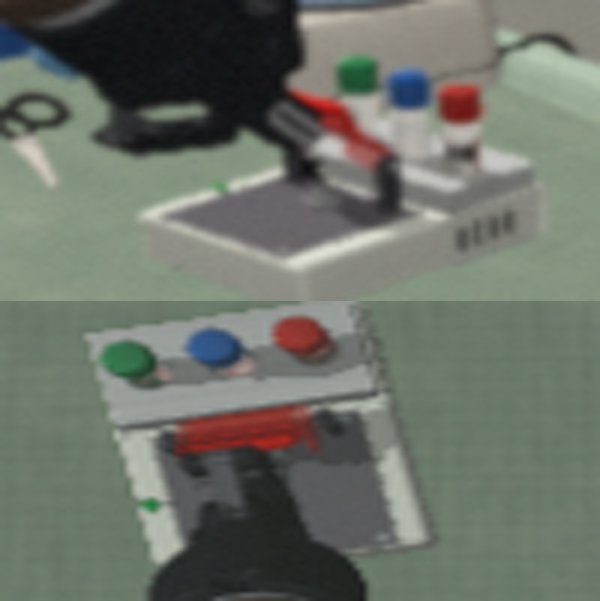

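The guard is up at about 0.9 rad and the toggle is untouched. Next I'll tilt to 58° and come down in front of the toggle.

```bash
python3 - <<'E'
from h import *
k=dict(sgn=-1)
rows([(x,z,a,k) for x,z,a in((-13,96,54),(-16,93,58),(-20,88,58),(-24,82,58),(-26,76,58),(-26,70,58),(-22,69,58),(-18,68,58),(-14,68,58),(-10,68,58))])
E
```

```text
(-13, 96, 54, {'sgn': -1}) [-0.0, 0.0, -0.8, -0.03, -0.05, -0.0]
(-16, 93, 58, {'sgn': -1}) [-0.0, 0.0, -1.6, -0.04, -0.12, -0.0]
(-20, 88, 58, {'sgn': -1}) [-0.0, 0.0, -1.6, -0.02, -0.23, -0.0]
(-24, 82, 58, {'sgn': -1}) [-0.0, 0.0, -1.6, 0.01, -0.34, -0.0]
(-26, 76, 58, {'sgn': -1}) [-0.0, 0.0, -1.6, 0.07, -0.43, -0.0]
(-26, 70, 58, {'sgn': -1}) [-0.0, 0.0, -1.6, 0.15, -0.5, -0.0]
(-22, 69, 58, {'sgn': -1}) [-0.0, 0.0, -1.6, 0.2, -0.46, -0.0]
(-18, 68, 58, {'sgn': -1}) [-0.0, 0.0, -1.6, 0.26, -0.42, -0.0]
(-14, 68, 58, {'sgn': -1}) [-0.0, 0.0, -1.6, 0.3, -0.37, -0.0]
(-10, 68, 58, {'sgn': -1}) [-0.0, 0.0, -1.6, 0.34, -0.31, -0.0]
```

>>> {"fn": "move_arm", "kwargs": {"motion": [0,0,-0.8,-0.03,-0.05,0,-1,0,0,-1.6,-0.04,-0.12,0,-1,0,0,-1.6,-0.02,-0.23,0,-1,0,0,-1.6,0.01,-0.34,0,-1,0,0,-1.6,0.07,-0.43,0,-1,0,0,-1.6,0.15,-0.5,0,-1,0,0,-1.6,0.15,-0.5,0,-1]}}

```text
clock: 9.05
tool_pos: [0.5182, 0.1617, 0.0614]
eef_rot: [1.571, 1.013, 0.196]
force: [-0.2, -0.4, -0.0]
gripper_width: -0.0
```

```bash
python3 - <<'E'
from h import *
p,r,s=cur(); P,Q=target(-26,70,58,sgn=-1)
print(s["clock"],W.inv().apply(p-P)*1e3,s["force"])
k=dict(sgn=-1)
rows([(x,z,58,k) for x,z in((-22,69),(-18,68),(-14,68),(-10,68),(-8,68))])
S=Cam("scene");T=Cam("top")
a=cv2.resize(S.img[180:250,235:335],None,fx=6,fy=4.3,interpolation=cv2.INTER_CUBIC);b=cv2.resize(T.img[195:270,220:320],None,fx=6,fy=4,interpolation=cv2.INTER_CUBIC)
cv2.imwrite("pics/i.png",np.vstack([a[:,:600],b[:,:600]]))
E
```

```text
9.05 [-0.28521874 -0.26204384 -0.9490158 ] [-0.1996319  -0.3529276  -0.01293018]
(-22, 69, 58, {'sgn': -1}) [-0.0, 0.0, 0.01, 0.04, 0.06, -0.0]
(-18, 68, 58, {'sgn': -1}) [-0.0, 0.0, 0.01, 0.09, 0.11, -0.0]
(-14, 68, 58, {'sgn': -1}) [-0.0, 0.0, 0.01, 0.12, 0.16, -0.0]
(-10, 68, 58, {'sgn': -1}) [-0.0, 0.0, 0.01, 0.16, 0.22, -0.0]
(-8, 68, 58, {'sgn': -1}) [-0.0, 0.0, 0.01, 0.18, 0.25, -0.0]
```

View pics/i.png

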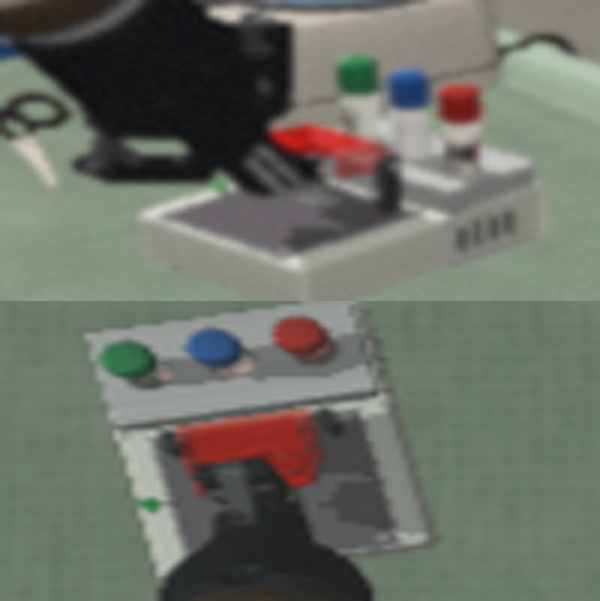

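The guard rests on the finger back at about 0.25 rad with no force. I'll flatten the lean to 48° so the roller stays on the flat part of the finger, then push the toggle in small steps while watching the force.

```bash
python3 - <<'E'
from h import *
k=dict(sgn=-1)
rows([(x,z,a,k) for x,z,a in((-26,71,53),(-25,71,49),(-22,70,49),(-20,70,49),(-18,70,49),(-16,70,49),(-14,70,49))])
E
```

```text
(-26, 71, 53, {'sgn': -1}) [-0.0, 0.0, 1.0, 0.0, 0.01, -0.0]
(-25, 71, 49, {'sgn': -1}) [-0.0, 0.0, 1.8, 0.03, 0.02, -0.0]
(-22, 70, 49, {'sgn': -1}) [-0.0, 0.0, 1.8, 0.07, 0.06, -0.0]
(-20, 70, 49, {'sgn': -1}) [-0.0, 0.0, 1.8, 0.09, 0.08, -0.0]
(-18, 70, 49, {'sgn': -1}) [-0.0, 0.0, 1.8, 0.11, 0.11, -0.0]
(-16, 70, 49, {'sgn': -1}) [-0.0, 0.0, 1.8, 0.12, 0.14, -0.0]
(-14, 70, 49, {'sgn': -1}) [-0.0, 0.0, 1.8, 0.14, 0.17, -0.0]
```

>>> {"fn": "move_arm", "kwargs": {"motion": [0,0,1,0,0.01,0,-1,0,0,1.8,0.03,0.02,0,-1,0,0,1.8,0.07,0.06,0,-1,0,0,1.8,0.09,0.08,0,-1,0,0,1.8,0.11,0.11,0,-1,0,0,1.8,0.11,0.11,0,-1]}}

```text
clock: 9.9
tool_pos: [0.5281, 0.1637, 0.0605]
eef_rot: [1.571, 0.856, 0.196]
force: [-0.2, -0.5, -0.5]
gripper_width: 0.0001
```

```bash
python3 - <<'E'
from h import *
p,r,s=cur(); P,Q=target(-18,70,49,sgn=-1)
print(s["clock"],W.inv().apply(p-P)*1e3,W.inv().apply(s["force"]),s["ft_torque"])
E
```

```text
9.9 [ 0.42477393 -0.20546352 -0.03703448] [-0.34616199 -0.47366495 -0.4822228 ] [-6.63241692e-02  7.01041364e-01 -1.54270195e-04]
```

>>> {"fn": "move_arm", "kwargs": {"motion": [0,0,0,0.02,0.025,0,-1,0,0,0,0.04,0.05,0,-1,0,0,0,0.04,0.05,0,-1]}}

```text
clock: 10.28
tool_pos: [0.5314, 0.1644, 0.0603]
eef_rot: [1.571, 0.855, 0.196]
force: [-0.4, -0.2, -0.7]
gripper_width: -0.0
```

```bash
python3 - <<'E'
from h import *
p,r,s=cur(); P,Q=target(-14,70,49,sgn=-1)
print(s["clock"],W.inv().apply(p-P)*1e3,W.inv().apply(s["force"]),s["ft_torque"])
S=Cam("scene");T=Cam("top")
a=cv2.resize(S.img[185:240,250:330],None,fx=7.5,fy=5.4,interpolation=cv2.INTER_CUBIC);b=cv2.resize(T.img[195:270,220:320],None,fx=6,fy=4,interpolation=cv2.INTER_CUBIC)
cv2.imwrite("pics/j.png",np.vstack([a[:,:600],b[:,:600]]))
E
```

```text
10.275 [-0.15866211 -0.20143991 -0.21764392] [-0.42368621 -0.09923244 -0.65604506] [-0.1186766   0.71078019  0.0252456 ]
```

View pics/j.png

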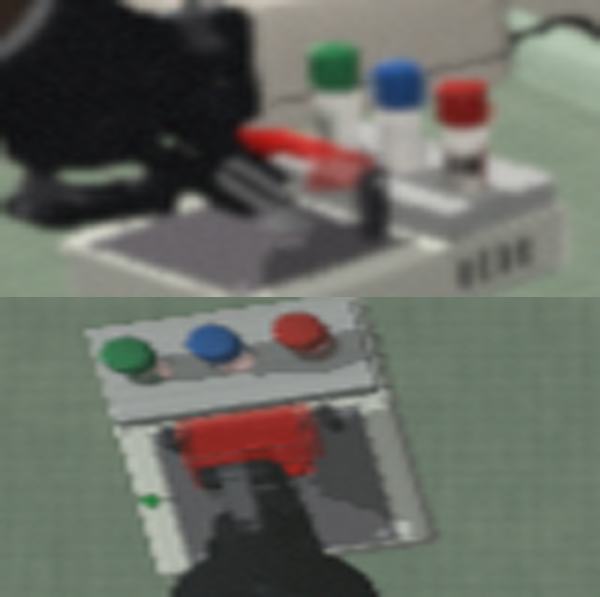

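The guard is about 0.35 rad up, lip at (240,133), with no jam and no notable force. I'll continue in steps.

>>> {"fn": "move_arm", "kwargs": {"motion": [0,0,0,0.01,0.013,0,-1,0,0,0,0.02,0.025,0,-1,0,0,0,0.02,0.025,0,-1]}}

```text
clock: 10.75
tool_pos: [0.5333, 0.1648, 0.0605]
eef_rot: [1.571, 0.855, 0.196]
force: [-0.7, -0.7, 0.9]
gripper_width: -0.0002
```

>>> {"fn": "move_arm", "kwargs": {"motion": [0,0,0,0.01,0.013,0,-1,0,0,0,0.02,0.025,0,-1,0,0,0,0.02,0.025,0,-1]}}

```text
clock: 11.12
tool_pos: [0.5353, 0.1652, 0.0606]
eef_rot: [1.571, 0.855, 0.196]
force: [-2.1, -0.2, 1.1]
gripper_width: 0.0003
```

```bash
python3 - <<'E'
from h import *
p,r,s=cur(); P,Q=target(-10,70,49,sgn=-1)
print(s["clock"],W.inv().apply(p-P)*1e3,W.inv().apply(s["force"]),s["ft_torque"])
E
```

```text
11.125 [-0.22324647 -0.19760957  0.1576371 ] [-2.06513144  0.18838853  1.14591356] [-0.08381589  0.69002294  0.07103104]
```

>>> {"fn": "move_arm", "kwargs": {"motion": [0,0,0,0.01,0.013,0,-1,0,0,0,0.01,0.013,0,-1]}}

```text
clock: 11.38
tool_pos: [0.5362, 0.1653, 0.0606]
eef_rot: [1.571, 0.855, 0.196]
force: [-2.5, 0.5, 1.1]
gripper_width: 0.0005
```

>>> {"fn": "move_arm", "kwargs": {"motion": [0,0,0,0.01,0.013,0,-1,0,0,0,0.01,0.013,0,-1]}}

```text
clock: 11.62
tool_pos: [0.5371, 0.1656, 0.0607]
eef_rot: [1.571, 0.855, 0.196]
force: [-1.5, -0.4, 1.6]
gripper_width: 0.0001
```

```bash
python3 - <<'E'
from h import *
p,r,s=cur(); P,Q=target(-8,70,49,sgn=-1)
print(s["clock"],W.inv().apply(p-P)*1e3,W.inv().apply(s["force"]))
E
```

```text
11.625 [-0.31511078 -0.19180501  0.1831215 ] [-1.58808375 -0.08850655  1.60617939]
```

>>> {"fn": "move_arm", "kwargs": {"motion": [0,0,0,0.01,0.013,0,-1,0,0,0,0.01,0.013,0,-1]}}

```text
clock: 11.88
tool_pos: [0.538, 0.1657, 0.0606]
eef_rot: [1.571, 0.855, 0.196]
force: [-1.6, 0.9, 0.6]
gripper_width: 0.0003
```

>>> {"fn": "move_arm", "kwargs": {"motion": [0,0,0,0.01,0.013,0,-1,0,0,0,0.01,0.013,0,-1]}}

```text
clock: 12.12
tool_pos: [0.539, 0.1659, 0.0606]
eef_rot: [1.571, 0.855, 0.196]
force: [-2.2, 1.3, 1.9]
gripper_width: -0.0002
```

>>> {"fn": "move_arm", "kwargs": {"motion": [0,0,0,0.01,0.013,0,-1,0,0,0,0.01,0.013,0,-1]}}

```text
clock: 12.38
tool_pos: [0.5399, 0.1661, 0.0606]
eef_rot: [1.571, 0.855, 0.196]
force: [-2.4, 0.1, 0.6]
gripper_width: 0.0002
```

>>> {"fn": "move_arm", "kwargs": {"motion": [0,0,0,0.01,0.013,0,-1,0,0,0,0.01,0.013,0,-1]}}

```text
clock: 12.62
tool_pos: [0.5405, 0.1662, 0.0605]
eef_rot: [1.571, 0.856, 0.196]
force: [-9.9, -1.6, 4.3]
gripper_width: 0.0001
```

>>> {"fn": "move_arm", "kwargs": {"motion": [0,0,0,0.01,0.013,0,-1,0,0,0,0.01,0.013,0,-1]}}

```text
clock: 12.88
tool_pos: [0.541, 0.1663, 0.0603]
eef_rot: [1.571, 0.857, 0.196]
force: [-20.0, -4.0, 10.1]
gripper_width: 0.0
```

The force jumped to 20 N, so something has hit its stop. I'll use the last view to tell whether it is the toggle stop or a guard jam.

```bash
python3 - <<'E'
from h import *
p,r,s=cur(); P,Q=target(-5,70,49,sgn=-1)
print(s["clock"],W.inv().apply(p-P)*1e3,W.inv().apply(s["force"]))
S=Cam("scene");T=Cam("top"); np.save("pushS.npy",S.img); np.save("pushT.npy",T.img)
a=cv2.resize(S.img[190:234,258:322],None,fx=12.5,fy=8,interpolation=cv2.INTER_CUBIC);b=cv2.resize(T.img[212:250,235:299],None,fx=12.5,fy=6,interpolation=cv2.INTER_CUBIC)
cv2.imwrite("pics/k.png",cv2.convertScaleAbs(np.vstack([a,b]),alpha=1.5,beta=10))
w=lambda q:O+W.apply(np.array(q)/1e3)
for th in(0,.3,.6,.9,1.15):
    ph=np.radians(159.8)-th
    for y in(19.5,-19.5):
        q=w([40.5*np.cos(ph),y,72+40.5*np.sin(ph)]); print(th,y,((S.proj(q)[0]-[258,190]+.5)*[12.5,8]).round(),((T.proj(q)[0]-[235,212]+.5)*[12.5,6]+[0,352]).round())
E
```

```text
12.875 [ 0.60456583 -0.20152924 -0.1645522 ] [-20.39766095  -0.06995307  10.11111545]
0 19.5 [227. 181.] [252. 547.]
0 -19.5 [351. 216.] [464. 526.]
0.3 19.5 [245. 146.] [237. 528.]
0.3 -19.5 [370. 180.] [450. 507.]
0.6 19.5 [274. 114.] [221. 503.]
0.6 -19.5 [400. 148.] [435. 482.]
0.9 19.5 [312.  89.] [204. 472.]
0.9 -19.5 [437. 122.] [420. 451.]
1.15 19.5 [346.  75.] [192. 446.]
1.15 -19.5 [472. 107.] [408. 425.]
```

View pics/k.png

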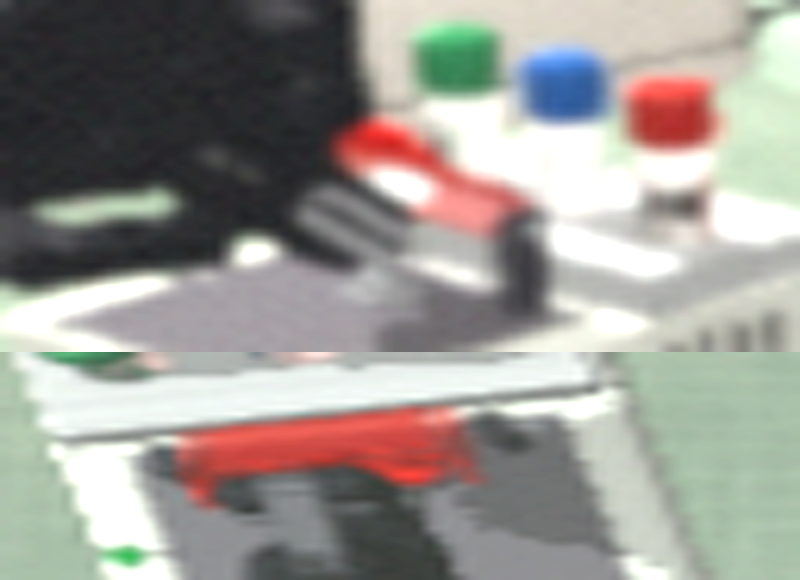

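The lip's right end at top crop (430,475) puts the guard near 0.65 rad, well short of its stop. The travel since first contact is about 12 mm, which matches the toggle's full throw, so the toggle is at its stop. I'll draw straight back.

>>> {"fn": "move_arm", "kwargs": {"motion": [0,0,0,-0.04,-0.05,0,-1,0,0,0,-0.09,-0.1,0,-1,0,0,0,-0.15,-0.17,0,-1,0,0,0,-0.22,-0.25,0,-1,0,0,0,-0.3,-0.35,0,-1,0,0,0,-0.4,-0.46,0,-1,0,0,0,-0.5,-0.58,0,-1,0,0,0,-0.65,-0.75,0,-1,0,0,0,-0.8,-0.92,0,-1,0,0,0,-1.2,-1.2,0,-1,0,0,0,-1.6,-1.2,0,-1,0,0,0,-1.6,-1.2,0,-1]}}

```text
clock: 14.48
tool_pos: [0.4495, 0.1554, 0.0862]
eef_rot: [1.564, 0.874, 0.187]
force: [-0.8, 0.1, -0.4]
gripper_width: 0.0001
```

```bash
python3 - <<'E'
from h import *
p,r,s=cur(); print(s["clock"],W.inv().apply(p-O)*1e3,s["force"])
T=Cam("top");S=Cam("scene"); lo,hi=(-8,150,90),(8,255,255)
T0=cv2.imread("pics/top0.png");S0=cv2.imread("pics/scene0.png")
for n,A,B,bx in(("T",T0,T.img,(228,188,298,268)),("S",S0,S.img,(265,188,335,252)),("Te",T0,T.img,(390,180,450,260))):
    print(n,"before",blobs(A,lo,hi,bx,20),"\n  now",blobs(B,lo,hi,bx,20))
# toggle region: predicted tip off/on in scene, darkest differences
w=lambda q:O+W.apply(np.array(q)/1e3)
for nm,x in(("off",-18.5),("on",-5.5)):
    print(nm,S.proj(w([x,-6.5,71]))[0].round(1),S.proj(w([-12,-6.5,52]))[0].round(1))
g0,g1=[cv2.cvtColor(i,cv2.COLOR_BGR2GRAY)[211:226,283:300].astype(int) for i in(S0,S.img)]
print(g0);print(g1)
d=cv2.absdiff(T0,T.img).max(2)>60; n,_,st,c=cv2.connectedComponentsWithStats(d.astype(np.uint8)); print([(c[i].round(),st[i,4]) for i in range(1,n) if st[i,4]>15])
E
```

```text
14.475 [-107.18410488    6.86141469   86.24527596] [-0.78721906  0.05547307 -0.42147896]
T before [(array([269.3, 203. ]), np.int32(43), array([266, 200,   8,   8])), (array([261.7, 234.4]), np.int32(366), array([250, 224,  23,  22]))] 
  now [(array([269.3, 203. ]), np.int32(43), array([266, 200,   8,   8])), (array([261.6, 234.4]), np.int32(364), array([250, 224,  23,  22]))]
S before [(array([311.1, 203.6]), np.int32(38), array([309, 200,   6,   8])), (array([285.9, 213.4]), np.int32(114), array([275, 209,  21,   9]))] 
  now [(array([311.1, 203.5]), np.int32(37), array([309, 200,   6,   8])), (array([286. , 213.5]), np.int32(115), array([275, 209,  22,  10]))]
Te before [(array([422.9, 226.2]), np.int32(380), array([412, 217,  22,  20]))] 
  now [(array([422.8, 226.1]), np.int32(380), array([412, 217,  22,  20]))]
off [288.1 217.8] [290.3 223.4]
on [291.8 216.2] [290.3 223.4]
[[ 72  70  74  85  98 102 103 112 117 115 118 135 157 166 168 175 183]
 [ 68  69  74  85  98 100 100 102 101  98 101 116 137 145 149 152 166]
 [ 70  68  72  84  96 100 102 101 100  98  97 102 112 117 120 122
[... 1977 characters left out ...]
, 330.]), np.int32(21)), (array([262., 341.]), np.int32(418)), (array([254., 360.]), np.int32(442)), (array([289., 359.]), np.int32(63)), (array([263., 408.]), np.int32(406)), (array([ 34., 424.]), np.int32(3344)), (array([295., 399.]), np.int32(64)), (array([315., 419.]), np.int32(465)), (array([306., 423.]), np.int32(18)), (array([293., 436.]), np.int32(21)), (array([337., 461.]), np.int32(240)), (array([312., 456.]), np.int32(50)), (array([359., 457.]), np.int32(149)), (array([294., 462.]), np.int32(86)), (array([266., 462.]), np.int32(18)), (array([274., 470.]), np.int32(66)), (array([326., 474.]), np.int32(153)), (array([384., 475.]), np.int32(59)), (array([ 12., 477.]), np.int32(135))]
```

```bash
python3 - <<'E'
from h import *
s=read_state(); print(s["clock"],np.abs(s["qd"]).max(),s["tool_pos"],s["force"]); print(hand_in())
E
```

```text
14.575 0.011946345251246297 [0.44907662 0.15482392 0.08452677] [-0.34579824 -0.54757306  0.18664883]
the job is handed in; nothing more can be done
None
```

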